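Snap the hatch cover onto the humanoid's forearm

TASK

Close the service bay of the robot forearm lying on the desk: take the long rectangular cover, the one of the three covers that fits between the bay's two snap hooks, and press it straight down, grip rib up, until both hooks have clicked over its ends and it lies fully home. Then let go.

Things in the scene. Friction and masses are not known exactly. Their poses are not given: they have to be found in the camera images.
- cover_center (a point): Loose hatch cover on the desk: light grey plastic plate 110 (its x) x 62 (y) x 8 mm, with a grip rib mid-top, 44 (x) x 18 (y), rising 28 mm above the plate; 60 g. Point: centre, 18 mm above the underside, 10 mm above the plate's top, 18 mm below the rib's top; z up. Half a turn is the same. Two covers nearby with the same rib do not fit: 74 x 62 mm, and round, 78 mm across.
- bay (a point): Centre of the open bay in the top of the white forearm shell (fixed, level), at the height of the ledge that the cover's underside rests on when home, 55 mm above the desk. x runs along the forearm to its black elbow drum, and along the fitted cover; z up. Side walls stand at y = +-45 mm, 6 mm above the ledge. White snap hooks, 24 mm wide, stand at both ends, stems' inner faces at x = +-58 mm.
- hook_elbow (a joint): Lean (rad) of the spring hook at the bay's +x end: 0 upright, at rest; grows as it spreads outwards, about 0.13 as the cover passes. Its nose reaches in to 50.5 mm from the bay's centre, 10 to 11.5 mm above the ledge; a slope flares from there up and out to 64 mm at 35 mm high. The cover meets the slopes 20 mm above the ledge, needs 5 to 20 N to push on, and clicks in the last 2 mm.
- hook_wrist (a joint): The same, for the like hook at the wrist (-x) end of the bay: 0 is upright, growing as it spreads outwards.

How it is judged:
By the outcome, as a careful person would: the job done as asked, in the order asked, and still so for the second after the job is handed in, with the robot touching nothing.
It also fails if it takes over 40 s, if anything falls off the work surface, if the arm or the gripper's body presses on something with over 40 N, if the wrist force passes 120 N, or if a joint passes its speed limit or range.

ROBOT

A 7-joint arm with a two-finger parallel gripper is mounted at the origin on the work surface. World frame = base frame: x ahead of the robot, y to its left, z up, the work surface at z = 0. Lengths are in m, angles in rad, forces in N, time in s.
With the tool pointing down it reaches from about 0.425 to 0.95 m from the base axis. Payload 4.7 kg.
Tool frame: the origin (TCP) lies on the centre line of the jaws, within the pads' length; the fingertips stand 19 mm ahead of it and the grasp point (between the pads) is the TCP; z points along the fingers, y is the line along which they close (so a half turn about z gives the same grasp; the last joint's range is limited). The gripper opens to 87 mm and grips with 3 to 60 N. Pads are 19 mm wide; open, the fingers measure 117 mm over their backs; the gripper's body (75 mm by 190 mm) begins 51 mm behind the grasp point.
Start: joints at [1.113, 0.469, -0.049, 1.532, 0.024, 1.141, -0.082], TCP at [0.281, -0.614, 0.242] pointing down, gripper open.
Joint ranges: [-2.59, 2.59], [-0.33, 1.99], [-1.39, 1.29], [0.1, 2.45], [-1.04, 4.18], [0.21, 1.99], [-2.66, 2.66]. Speed limits (rad/s): [2.57, 2.57, 3.14, 3.14, 3.14, 3.14, 3.14].

INTERFACE

Orientations are given as a unit quaternion [w, x, y, z].
In Python, from station import ctrl, snapshot, get_calibration gives the robot as it stands.
- The arm moves only by the tool apply_moves, never from a script. Its argument "increments" is a list of rows, each a list of 6 numbers: the shift along the tool's x, y, z as a fraction of full scale, then the turn, a rotation vector about the tool's x, y, z as a fraction of full scale. In form: [[dx, dy, dz, wx, wy, wz], ...]. A call has 1 to 12 rows; each row is the pose to reach, as a shift and turn from the pose commanded when the call began, along the tool's axes at that moment, turning the shorter way round; what a row does not reach only later rows make up. Full scale, the value 1, is 0.8 m for a shift and pi rad for a turn. A row lasts 1/10 s, in which the tool goes at most 50 mm and 8.59 degrees, less where a joint would pass 70% of its speed; a pose out of reach is approached as far as the arm can. A call with a number of a shift or a turn outside -1 to 1 is refused whole. A call with a gripper value outside its range is refused whole. "claw" is the opening, from 0 (shut) to 1 (fully open), set as the call begins (left out, the last holds). The fingers move at their own pace and stop on an object; "grip_force" is the grip in N (left out, the last holds). Time passes only in rows, so rows that repeat a pose let the fingers close. It gives the time, the measured TCP pose, the force, the opening and the grip force at its end, in the units of the state.
- ctrl.get_state(): the state, without advancing time (a new reading comes with each control period).
- snapshot(name): name is "side" or "top"; returns (picture, depth): 480x640x3 uint8, red, green, blue; 480x640 float32, m along the optical axis (not along the pixel's ray), 0 where there is no reading.
- get_calibration(name): a dict with "intrinsics" (3x3 intrinsics, pixels), "D" ([k1, k2, p1, p2, k3] as OpenCV has them; the pictures are not rectified), "view" (4x4, takes a point from world to camera coordinates). Camera axes: x right, y down, z forward; pixel columns grow to the right and rows downward; lengths in m; the calibration is good to about 2 mm. A picture is of the moment at which its call begins. get_calibration takes no time and is no camera call.
- ctrl.job_done(): hands the job in; it is judged then, once.
The state is a dict: "time_s": time; "joint_positions": joint angles; "qvel": joint speeds; "tau": joint torques, N m; "ee_pos": TCP position; "orientation": TCP orientation; "ft_force": force on the tool from outside, world axes, zero at the start; "moment": the same for the moment, N m; "grip_width": finger opening in m; "grip_force": force on a finger pad.
Only numpy, scipy, OpenCV 4.12 (cv2) and the standard library are available. Lean on these libraries where they do the work, as an engineer would, in place of code of your own. Each camera call takes 0.05 s, during which the arm holds its last target. There are 200 camera calls.

## Working session

There is one attempt and no reset: what is moved stays moved. The work goes in short steps, Python scripts to look and compute and a tool call to move; the robot and the scene stay as the last step left them, time stands still between calls to the robot, and variables do not carry over. Pictures are saved under pics/ and viewed, at most 10 in all, crops included, and the job is handed in when it is done.

Besides the shell and the picture viewer there is one more tool, called after "Request:" as name(argument=value, ...), one argument or row to a line, values as JSON. apply_moves: Moves the arm, as the interface text tells. Its arguments: {"type":"object","properties":{"increments":{"type":"array"},"claw":{"type":"number"},"grip_force":{"type":"number"}},"required":["increments"]}

```bash
mkdir -p pics; cat > h.py <<'E'
import numpy as np, cv2
from station import ctrl, snapshot, get_calibration
def snap(n):
    im,d=snapshot(n); return im,d,get_calibration(n)
def pts(uv,d,c):
    """pixels (N,2) + depth -> world"""
    uv=np.asarray(uv,float).reshape(-1,2); z=np.array([d[int(v),int(u)] for u,v in uv])
    K=np.array(c["intrinsics"],float);n=cv2.undistortPoints(uv[:,None],K,np.array(c["D"],float))[:,0]
    T=np.linalg.inv(np.array(c["view"])); P=np.c_[n*z[:,None],z]
    return P@T[:3,:3].T+T[:3,3]
def ray(uv,h,c):
    """pixels -> world on plane z=h"""
    uv=np.asarray(uv,float).reshape(-1,2)
    K=np.array(c["intrinsics"],float);n=cv2.undistortPoints(uv[:,None],K,np.array(c["D"],float))[:,0]
    T=np.linalg.inv(np.array(c["view"])); D=np.c_[n,np.ones(len(n))]@T[:3,:3].T; o=T[:3,3]
    return o+D*((h-o[2])/D[:,2])[:,None]
E
python3 - <<'E'
from h import *
for n in("top","side"):
    im,d,c=snap(n); cv2.imwrite(f"pics/{n}0.png",im[...,::-1]); np.savez(f"{n}0.npz",im=im,d=d)
    print(n,np.round(np.linalg.inv(c["view"]),3))
s=ctrl.get_state(); print({k:np.round(v,3) for k,v in s.items()})
E
```

```text
top [[ 0.007 -0.994  0.106  0.467]
 [-1.    -0.006  0.008 -0.018]
 [-0.008 -0.106 -0.994  0.998]
 [ 0.     0.     0.     1.   ]]
side [[-0.882 -0.287  0.374  0.252]
 [-0.471  0.499 -0.727  0.63 ]
 [ 0.022 -0.817 -0.576  0.566]
 [ 0.     0.     0.     1.   ]]
{'time_s': np.float64(0.1), 'joint_positions': array([ 1.113,  0.469, -0.049,  1.534,  0.024,  1.141, -0.082]), 'qvel': array([-0.001, -0.002, -0.001, -0.004, -0.001, -0.001, -0.001]), 'tau': array([ 0.0000e+00, -5.0917e+01, -8.1000e-02, -2.3683e+01, -6.2000e-02,
        3.4000e-02,  0.0000e+00]), 'ee_pos': array([ 0.28 , -0.613,  0.241]), 'orientation': array([-0.001,  0.977,  0.213, -0.   ]), 'ft_force': array([ 0.312,  0.216, -0.098]), 'moment': array([0.004, 0.023, 0.041]), 'grip_force': np.float64(0.0), 'grip_width': np.float64(0.087)}
```

View pics/top0.png

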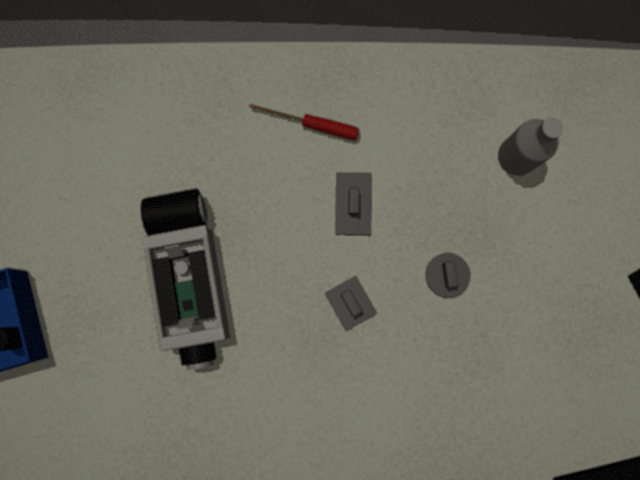

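View pics/side0.png

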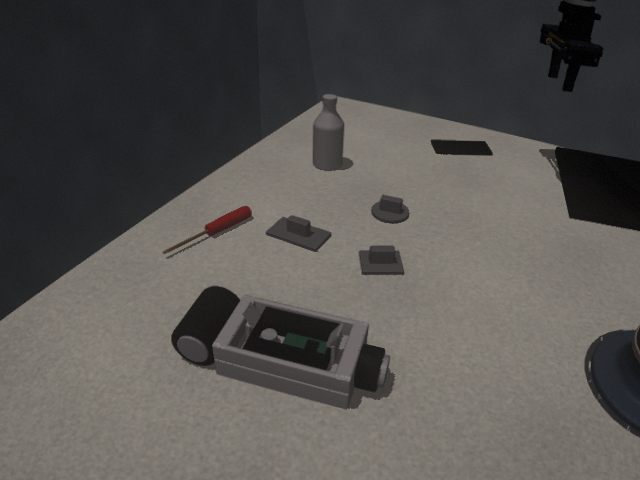

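The top view shows the long cover at about (354,203), the 74 mm one at (351,303) and the round one at (448,275). The forearm bay is at about (186,287), its elbow drum at (173,212), and the hooks are near (177,252) and (192,325). The side view shows the same, with the hooks at about (253,312) and (334,345). I'll measure next.

```bash
cat >> h.py <<'E'
def world(d,c):
    v,u=np.mgrid[0:480,0:640]; return pts(np.c_[u.ravel(),v.ravel()],d,c).reshape(480,640,3)
def rect(xy):
    (cx,cy),(w,h),a=cv2.minAreaRect((xy*1000).astype(np.float32)); b=cv2.boxPoints(((cx,cy),(w,h),a))
    e=[b[1]-b[0],b[2]-b[1]]; L=max(e,key=np.linalg.norm); ang=np.degrees(np.arctan2(L[1],L[0]))
    return np.round([cx,cy,max(w,h),min(w,h),ang%180],1)
def big(m,u,v,r):
    k=np.zeros_like(m); k[v-r:v+r,u-r:u+r]=1; m=(m*k).astype(np.uint8)
    n,l,s,_=cv2.connectedComponentsWithStats(m); return l==1+np.argmax(s[1:,4])
E
python3 - <<'E'
from h import *
z=np.load("top0.npz"); im,d=z["im"],z["d"]; c=get_calibration("top"); W=world(d,c)
print("desk z",np.median(W[150:400,230:320,2]), "noise",W[300:340,240:300,2].std())
g=im.max(2); hs=W[...,2]
print("grey vals cover",im[220,345],"desk",im[250,300],"shell",im[338,170],"rib",im[200,354])
m=big(g<105,354,203,45); ys,xs=np.nonzero(m); uv=np.c_[xs,ys]
print("cover n",m.sum(),"plate rect",rect(ray(uv,.008,c)[:,:2]),"z med",np.median(hs[m]))
r=big(hs>.022,354,203,45); ys,xs=np.nonzero(r); print("rib n",r.sum(),rect(W[r][:,:2]),np.median(W[r][:,2]))
sh=big((hs>.045)&(hs<.12)&(g>60),186,287,70); ys,xs=np.nonzero(sh); print("shell",rect(W[sh][:,:2]),np.median(W[sh][:,2]))
hk=(hs>.072)&(hs<.13); hk[:, :140]=0; hk[:,240:]=0; hk[:225]=0;hk[355:]=0
n,l,s,ce=cv2.connectedComponentsWithStats(hk.astype(np.uint8))
for i in range(1,n):
    if s[i,4]>4: q=W[l==i]; print("hook",s[i],q.mean(0).round(4),q[:,2].max().round(4),rect(q[:,:2]))
cv2.imwrite("pics/top_crop.png",cv2.resize(cv2.convertScaleAbs(im[180:380,120:390,::-1],alpha=1.5),None,fx=2.9,fy=2.9,interpolation=cv2.INTER_CUBIC))
E
```

```text
desk z -1.677346214090658e-05 noise 0.057559500038167136
grey vals cover [72 71 70] desk [129 130 117] shell [120 118 110] rib [70 71 67]
cover n 2344 plate rect [651.4 -68.6 112.5  62.6 179.8] z med 0.008173181875217872
rib n 286 [569.1 -51.6 213.7  24.1 168.2] 0.035429117154876955
shell [503.2 210.8 192.3 108.4  10.8] 0.060783012162745176
hook [164 245  19  12 151] [0.5613 0.2224 0.0827] 0.0926 [561.6 222.1  25.1  13.7 103.6]
hook [177 319  17  11 119] [0.4437 0.1995 0.0837] 0.0941 [444.2 199.5  24.8  12.8 101.7]
```

View pics/top_crop.png

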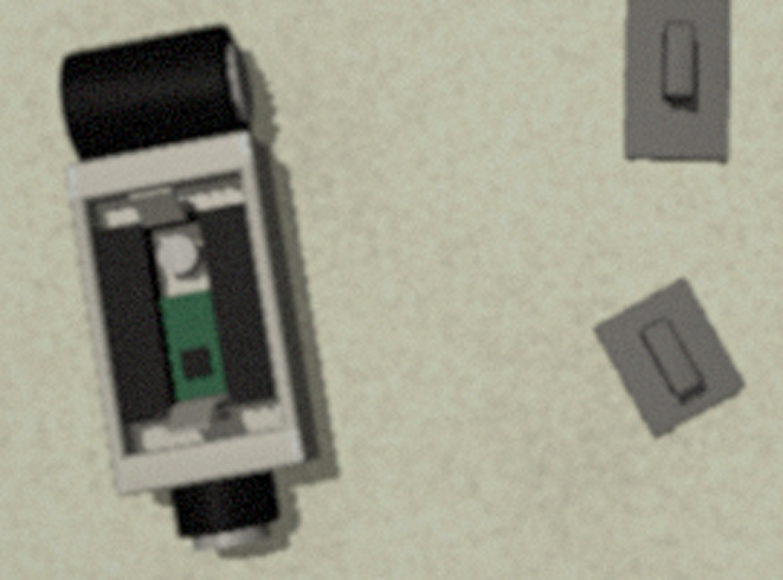

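```bash
cat >> h.py <<'E'
from scipy.spatial.transform import Rotation as R
def plan(target,ang,p=None,q=None):
    """increment row from pose p,q to target pos, tool down, tool x at ang (deg)"""
    s=ctrl.get_state(); p=s["ee_pos"] if p is None else p; q=s["orientation"] if q is None else q
    A=R.from_quat(np.r_[q[1:],q[0]]); t=np.radians(ang)
    B=R.from_matrix(np.c_[[np.cos(t),np.sin(t),0],[np.sin(t),-np.cos(t),0],[0,0,-1]])
    return np.round(np.r_[A.inv().apply(np.array(target)-p)/.8,(A.inv()*B).as_rotvec()/np.pi],4)
E
python3 - <<'E'
from h import *
z=np.load("top0.npz"); d=z["d"]; W=world(d,get_calibration("top"))
r=big((W[...,2]>.022)&(W[...,2]<.05),354,203,25); print("rib",r.sum(),rect(W[r][:,:2]))
z=np.load("side0.npz"); im,d=z["im"],z["d"]; c=get_calibration("side"); W=world(d,c); h=W[...,2]
p=big((h>.004)&(h<.045)&(im.max(2)<110),299,233,40); q=W[p]; print("side cover",rect(q[(q[:,2]<.012)][:,:2]), "rib",rect(q[q[:,2]>.03][:,:2]),q[:,2].max())
for u,v in((253,312),(334,345)):
    k=big((h>.075)&(h<.1),u,v,25); print("side hook",k.sum(),W[k].mean(0).round(4))
print(plan([.651,-.0686,.15],0))
E
```

```text
rib 285 [ 6.52e+02 -6.90e+01  4.32e+01  1.73e+01  2.00e-01]
side cover [650.9 -67.6 110.9  66.3 179.7] rib [ 6.50e+02 -6.82e+01  4.48e+01  2.03e+01  4.00e-01] 0.03747532206057458
side hook 173 [0.5608 0.2238 0.0832]
side hook 93 [0.4412 0.2024 0.085 ]
[ 7.044e-01 -4.266e-01  1.140e-01 -5.000e-04  1.000e-04  1.365e-01]
```

Request:
apply_moves(
  increments=[
    [0.704, -0.427, 0.114, 0, 0, 0.1365],
    [0.704, -0.427, 0.114, 0, 0, 0.1365],
    [0.704, -0.427, 0.114, 0, 0, 0.1365],
    [0.704, -0.427, 0.114, 0, 0, 0.1365],
    [0.704, -0.427, 0.114, 0, 0, 0.1365],
    [0.704, -0.427, 0.114, 0, 0, 0.1365],
    [0.704, -0.427, 0.114, 0, 0, 0.1365],
    [0.704, -0.427, 0.114, 0, 0, 0.1365],
    [0.704, -0.427, 0.114, 0, 0, 0.1365],
    [0.704, -0.427, 0.114, 0, 0, 0.1365],
    [0.704, -0.427, 0.114, 0, 0, 0.1365],
    [0.704, -0.427, 0.114, 0, 0, 0.1365],
  ],
  claw=0.7,
)

```text
time_s: 1.3
ee_pos: [0.6153, -0.1206, 0.1587]
orientation: [0.0, 1.0, -0.0, -0.0]
ft_force: [0.8, -0.5, 0.6]
grip_width: 0.0611
grip_force: 0.0
```

```bash
python3 - <<'E'
from h import *
s=ctrl.get_state(); print(s["time_s"],s["ee_pos"].round(4),s["orientation"].round(4),s["joint_positions"].round(2),plan([.651,-.0686,.12],0))
E
```

```text
1.3 [ 0.6153 -0.1206  0.1587] [ 0.e+00  1.e+00 -0.e+00 -3.e-04] [ 0.22  0.47 -0.13  1.73  0.08  0.94 -1.51] [ 0.0447 -0.065   0.0483  0.      0.0002 -0.    ]
```

Request:
apply_moves(
  increments=[
    [0.0447, -0.065, 0.048, 0, 0, 0],
    [0.0447, -0.065, 0.048, 0, 0, 0],
    [0.0447, -0.065, 0.048, 0, 0, 0],
    [0.0447, -0.065, 0.048, 0, 0, 0],
    [0.0447, -0.065, 0.048, 0, 0, 0],
    [0.0447, -0.065, 0.048, 0, 0, 0],
  ],
)

```text
time_s: 1.9
ee_pos: [0.6502, -0.0729, 0.1219]
orientation: [0.001, 1.0, -0.002, 0.001]
ft_force: [-0.0, -0.9, -0.4]
grip_width: 0.0612
grip_force: 0.0
```

```bash
python3 - <<'E'
from h import *
im,d,c=snap("side"); cv2.imwrite("pics/side1.png",cv2.resize(im[120:300,200:440,::-1],None,fx=3,fy=3))
s=ctrl.get_state(); print(s["time_s"],s["ee_pos"].round(4),s["qvel"].round(3),s["ft_force"],plan([.651,-.0686,.03],0))
E
```

```text
1.95 [ 0.6503 -0.0725  0.1218] [-0.005  0.003 -0.007 -0.    -0.    -0.002 -0.001] [ 0.60852098 -0.62624278 -0.05609847] [ 0.0008 -0.005   0.1148  0.0003 -0.0004 -0.0009]
```

View pics/side1.png

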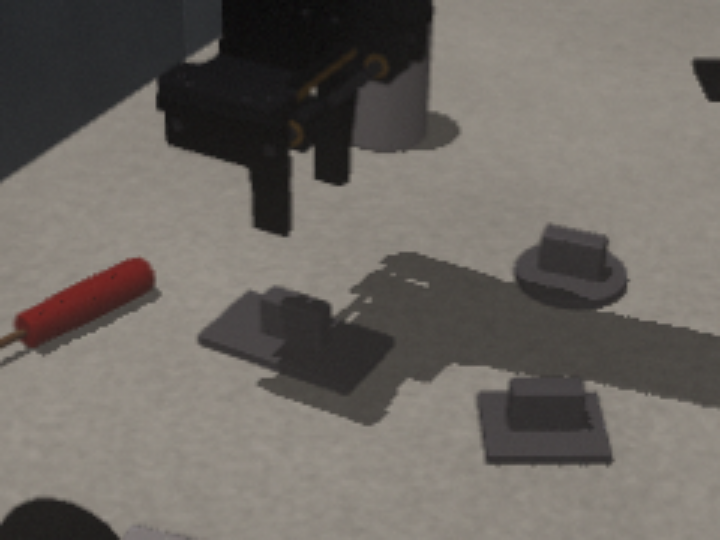

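The fingers, at about (270,200) and (333,150) in the crop, straddle the cover's rib at (295,310), and nothing is in the way. I'll descend.

Request:
apply_moves(
  increments=[
    [0.001, -0.005, 0.03, 0, 0, -0.001],
    [0.001, -0.005, 0.06, 0, 0, -0.001],
    [0.001, -0.005, 0.085, 0, 0, -0.001],
    [0.001, -0.005, 0.1, 0, 0, -0.001],
    [0.001, -0.005, 0.11, 0, 0, -0.001],
    [0.001, -0.005, 0.1145, 0, 0, -0.001],
    [0.001, -0.005, 0.1145, 0, 0, -0.001],
    [0.001, -0.005, 0.1145, 0, 0, -0.001],
    [0.001, -0.005, 0.1145, 0, 0, -0.001],
  ],
)

```text
time_s: 2.85
ee_pos: [0.6519, -0.0663, 0.0302]
orientation: [0.0, 1.0, 0.002, 0.001]
ft_force: [0.3, -0.0, -0.1]
grip_width: 0.0607
grip_force: 0.0
```

Request:
apply_moves(
  increments=[
    [-0.001, 0.003, 0, 0, 0, 0],
    [-0.001, 0.003, 0, 0, 0, 0],
    [-0.001, 0.003, 0, 0, 0, 0],
    [-0.001, 0.003, 0, 0, 0, 0],
    [-0.001, 0.003, 0, 0, 0, 0],
    [-0.001, 0.003, 0, 0, 0, 0],
    [-0.001, 0.003, 0, 0, 0, 0],
    [-0.001, 0.003, 0, 0, 0, 0],
  ],
  claw=0,
  grip_force=50,
)

```text
time_s: 3.65
ee_pos: [0.6505, -0.0687, 0.0293]
orientation: [0.0, 1.0, 0.002, 0.0]
ft_force: [-0.6, -0.3, -0.8]
grip_width: 0.0176
grip_force: 50.0
```

Request:
apply_moves(
  increments=[
    [0, 0, -0.02, 0, 0, 0],
    [0, 0, -0.06, 0, 0, 0],
    [0, 0, -0.11, 0, 0, 0],
    [0, 0, -0.15, 0, 0, 0],
    [0, 0, -0.175, 0, 0, 0],
    [0, 0, -0.175, 0, 0, 0],
    [0, 0, -0.175, 0, 0, 0],
    [0, 0, -0.175, 0, 0, 0],
  ],
)

```text
time_s: 4.45
ee_pos: [0.6494, -0.0687, 0.1679]
orientation: [-0.0, 1.0, 0.002, -0.001]
ft_force: [-0.1, -0.2, -0.0]
grip_width: 0.0172
grip_force: 50.0
```

```bash
python3 - <<'E'
from h import *
s=ctrl.get_state(); print(s["ee_pos"].round(4),s["grip_width"],plan([.5027,.2115,.17],10.9))
E
```

```text
[ 0.6494 -0.0687  0.1679] 0.017155122329738 [-1.823e-01 -3.508e-01 -2.100e-03 -1.000e-04  9.000e-04 -5.950e-02]
```

Request:
apply_moves(
  increments=[
    [-0.01, -0.02, 0, 0, 0, -0.004],
    [-0.03, -0.058, 0, 0, 0, -0.01],
    [-0.055, -0.106, 0, 0, 0, -0.018],
    [-0.083, -0.16, 0, 0, 0, -0.027],
    [-0.11, -0.212, -0.001, 0, 0, -0.036],
    [-0.135, -0.26, -0.002, 0, 0, -0.044],
    [-0.157, -0.302, -0.002, 0, 0, -0.051],
    [-0.172, -0.331, -0.002, 0, 0, -0.056],
    [-0.18, -0.346, -0.002, 0, 0, -0.059],
    [-0.1823, -0.3508, -0.002, 0, 0.001, -0.0595],
    [-0.1823, -0.3508, -0.002, 0, 0.001, -0.0595],
    [-0.1823, -0.3508, -0.002, 0, 0.001, -0.0595],
  ],
)

```text
time_s: 5.65
ee_pos: [0.5045, 0.2098, 0.1706]
orientation: [0.001, 0.996, 0.094, 0.002]
ft_force: [-1.2, -0.7, -1.0]
grip_width: 0.0178
grip_force: 50.0
```

```bash
python3 - <<'E'
from h import *
out=[]
for n in("top","side"):
    im,d,c=snap(n); np.savez(n+"2.npz",im=im,d=d)
    o=(140,60) if n=="side" else (110,170)
    out.append(cv2.resize(im[o[1]+(80 if n=="side" else 0):o[1]+(80 if n=="side" else 0)+270,o[0]:o[0]+300,::-1] if n=="side" else im[150:420,90:390,::-1],(400,360)))
cv2.imwrite("pics/both2.png",cv2.convertScaleAbs(np.hstack(out),alpha=1.4))
s=ctrl.get_state(); print(s["time_s"],s["ee_pos"].round(4),s["orientation"].round(4),s["grip_width"],plan([.5027,.2115,.17],10.9))
W=world(d,get_calibration("side")); h=W[...,2]
for a,b in((.135,.15),(.075,.1)):
    k=(h>a)&(h<b)&(abs(W[...,0]-.5)<.12)&(abs(W[...,1]-.21)<.09)
    n,l,s,_=cv2.connectedComponentsWithStats(k.astype(np.uint8))
    for i in range(1,n):
        if s[i,4]>30: print(a,s[i],W[l==i].mean(0).round(4),rect(W[l==i][:,:2]))
E
```

```text
5.75 [0.5046 0.2098 0.1707] [4.000e-04 9.956e-01 9.340e-02 1.600e-03] 0.017560890460865463 [-0.0019 -0.0025  0.0008  0.0003 -0.001  -0.001 ]
0.135 [ 239  271   99   42 1944] [0.4906 0.22   0.148 ] [505.7 210.3 110.5  64.   10.5]
0.075 [242 302  15  21 171] [0.5608 0.2239 0.0833] [561.2 223.   25.1  12.3 102.5]
0.075 [330 324  13  19  91] [0.441  0.2024 0.0853] [442.  200.4  25.1  10.4 102.3]
```

View pics/both2.png

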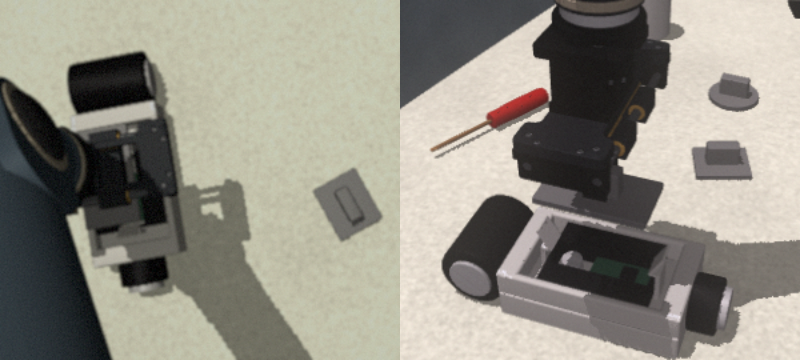

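The side view shows the cover level in the gripper above the bay, at crop (600,200). Its long axis lies along the bay, and the hooks are at (548,235) and (680,260). I'll centre the cover and descend to just above the slopes.

Request:
apply_moves(
  increments=[
    [-0.003, -0.002, 0.01, 0, -0.001, -0.001],
    [-0.003, -0.002, 0.03, 0, -0.001, -0.001],
    [-0.003, -0.002, 0.05, 0, -0.001, -0.001],
    [-0.003, -0.002, 0.065, 0, -0.001, -0.001],
    [-0.003, -0.002, 0.069, 0, -0.001, -0.001],
    [-0.003, -0.002, 0.069, 0, -0.001, -0.001],
    [-0.003, -0.002, 0.069, 0, -0.001, -0.001],
    [-0.003, -0.002, 0.069, 0, -0.001, -0.001],
  ],
)

```text
time_s: 6.55
ee_pos: [0.5018, 0.2129, 0.1164]
orientation: [-0.0, 0.995, 0.096, 0.001]
ft_force: [0.3, 0.7, -0.4]
grip_width: 0.0176
grip_force: 50.0
```

```bash
python3 - <<'E'
from h import *
im,d,c=snap("side"); cv2.imwrite("pics/side3.png",cv2.convertScaleAbs(cv2.resize(im[260:420,180:420,::-1],None,fx=3.2,fy=3.2,interpolation=cv2.INTER_CUBIC),alpha=1.5))
s=ctrl.get_state(); print(s["time_s"],s["ee_pos"].round(4),s["ft_force"].round(1),plan([.502,.211,.085],10.9))
E
```

```text
6.6 [0.5017 0.2128 0.1163] [ 0.1  0.3 -1.2] [-0.0002  0.0023  0.0392  0.     -0.0005  0.0009]
```

View pics/side3.png

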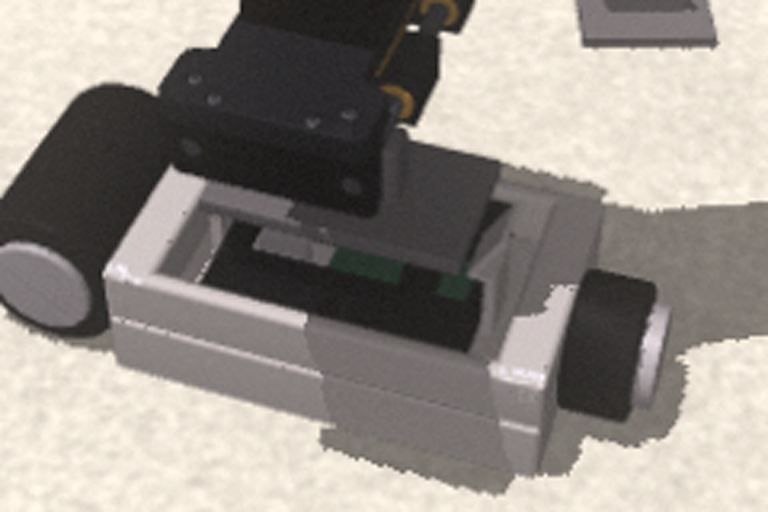

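The cover's wrist end, around (480,230), sits just inside the wrist hook's slope at (495,260). Pressing now.

Request:
apply_moves(
  increments=[
    [0, 0.001, 0.007, 0, 0, 0.001],
    [0, 0.002, 0.012, 0, 0, 0.001],
    [0, 0.002, 0.015, 0, 0, 0.001],
    [0, 0.002, 0.018, 0, 0, 0.001],
    [0, 0.002, 0.021, 0, 0, 0.001],
    [0, 0.002, 0.024, 0, 0, 0.001],
    [0, 0.002, 0.027, 0, 0, 0.001],
    [0, 0.002, 0.029, 0, 0, 0.001],
    [0, 0.002, 0.03, 0, 0, 0.001],
    [0, 0.002, 0.03, 0, 0, 0.001],
  ],
)

```text
time_s: 7.6
ee_pos: [0.5014, 0.2113, 0.0914]
orientation: [0.0, 0.995, 0.095, -0.0]
ft_force: [-1.8, 1.4, 1.2]
grip_width: 0.0177
grip_force: 50.0
```

Request:
apply_moves(
  increments=[
    [0, 0, 0.002, 0, 0, 0],
    [0, 0, 0.004, 0, 0, 0],
    [0, 0, 0.004, 0, 0, 0],
  ],
)

```text
time_s: 7.9
ee_pos: [0.5007, 0.2103, 0.0867]
orientation: [0.001, 0.995, 0.095, -0.001]
ft_force: [2.0, 0.4, -12.5]
grip_width: 0.0173
grip_force: 50.0
```

```bash
python3 - <<'E'
from h import *
im,d,c=snap("side"); cv2.imwrite("pics/side4.png",cv2.convertScaleAbs(cv2.resize(im[260:420,180:420,::-1],None,fx=3.2,fy=3.2,interpolation=cv2.INTER_CUBIC),alpha=1.5))
s=ctrl.get_state(); print(s["time_s"],s["ee_pos"].round(4),s["ft_force"].round(1),s["moment"].round(2))
W=world(d,c); h=W[...,2]; g=im.max(2)
for v in range(300,350,4): print(v,[(round(float(h[v,u])*1000,0),int(g[v,u])) for u in range(290,345,8)])
E
```

```text
7.95 [0.5009 0.2103 0.0866] [  1.8   1.  -12.1] [ 0.28 -0.11 -0.05]
300 [(179.0, 29), (175.0, 20), (160.0, 22), (160.0, 28), (0.0, 157), (-1.0, 159), (1.0, 158)]
304 [(180.0, 28), (157.0, 22), (160.0, 24), (154.0, 25), (-1.0, 161), (-1.0, 156), (-1.0, 155)]
308 [(179.0, 30), (179.0, 30), (154.0, 56), (145.0, 45), (-3.0, 141), (-3.0, 157), (-1.0, 160)]
312 [(178.0, 26), (180.0, 30), (151.0, 41), (61.0, 72), (-2.0, 75), (-1.0, 81), (-1.0, 82)]
316 [(179.0, 55), (180.0, 27), (142.0, 32), (57.0, 78), (61.0, 83), (60.0, 75), (1.0, 73)]
320 [(179.0, 34), (179.0, 23), (92.0, 39), (64.0, 39), (54.0, 26), (56.0, 77), (60.0, 83)]
324 [(178.0, 20), (174.0, 17), (91.0, 37), (65.0, 40), (64.0, 42), (65.0, 44), (53.0, 27)]
328 [(172.0, 24), (168.0, 17), (84.0, 38), (65.0, 42), (66.0, 42), (64.0, 45), (84.0, 51)]
332 [(163.0, 18), (159.0, 19), (75.0, 36), (66.0, 43), (64.0, 40), (66.0, 43), (88.0, 55)]
336 [(150.0, 32), (153.0, 19), (69.0, 37), (65.0, 43), (66.0, 43), (66.0, 48), (88.0, 72)]
340 [(144.0, 18), (147.0, 21), (64.0, 42), (66.0, 41), (65.0, 41), (69.0, 55), (64.0, 68)]
344 [(64.0, 29), (140.0, 23), (65.0, 42), (66.0, 40), (66.0, 43), (566.0, 77), (54.0, 58)]
348 [(65.0, 47), (65.0, 40), (67.0, 40), (66.0, 43), (67.0, 42), (55.0, 31), (40.0, 60)]
```

View pics/side4.png

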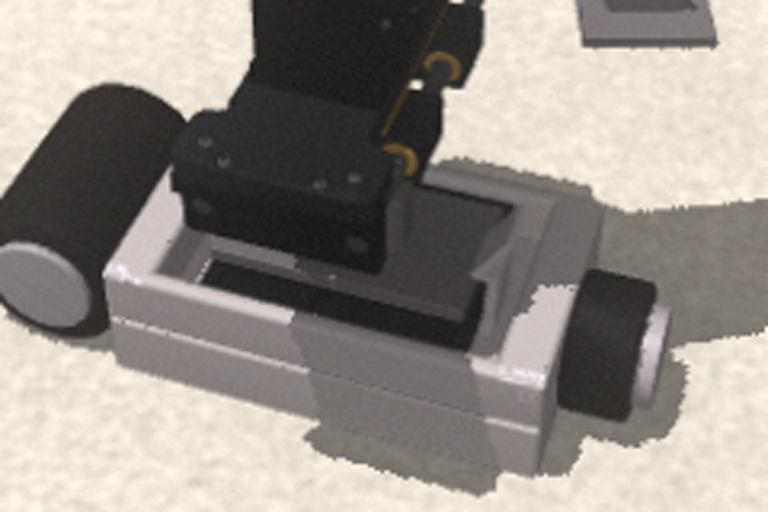

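The plate is just passing under the wrist nose at (490,275). Its top is at about 65.5 mm and home is 63 mm, so I'll press the last 2 mm or so.

Request:
apply_moves(
  increments=[
    [0, 0, 0.002, 0, 0, 0],
    [0, 0, 0.003, 0, 0, 0],
    [0, 0, 0.004, 0, 0, 0],
    [0, 0, 0.004, 0, 0, 0],
  ],
)

```text
time_s: 8.35
ee_pos: [0.5022, 0.2113, 0.0859]
orientation: [-0.0, 0.995, 0.095, 0.001]
ft_force: [0.0, -1.0, -0.5]
grip_width: 0.0178
grip_force: 50.0
```

Request:
apply_moves(
  increments=[
    [0, 0, 0.003, 0, 0, 0],
    [0, 0, 0.005, 0, 0, 0],
    [0, 0, 0.006, 0, 0, 0],
  ],
)

```text
time_s: 8.65
ee_pos: [0.5025, 0.2115, 0.0841]
orientation: [0.0, 0.996, 0.095, 0.001]
ft_force: [-7.1, -3.9, 29.5]
grip_width: 0.0174
grip_force: 50.0
```

```bash
cat >> h.py <<'E'
def plate(n="side"):
    im,d,c=snap(n); W=world(d,c); g=im.max(2); t=np.radians(10.9); u=np.array([np.cos(t),np.sin(t)])
    r=W[...,:2]-[.5025,.2112]; a=r@u; b=r@[-u[1],u[0]]
    for lo,hi in((-48,-40),(-40,-28),(28,40),(40,48)):
        k=(a>lo/1e3)&(a<hi/1e3)&(abs(b)<.029)&(W[...,2]>.05)&(W[...,2]<.08)&(g<62)
        print(n,(lo,hi),k.sum(),np.median(W[k][:,2]).round(4) if k.sum() else None)
    return im
E
python3 - <<'E'
from h import *
plate();s=ctrl.get_state(); print(s["time_s"],s["ee_pos"].round(4),s["ft_force"].round(1),s["moment"].round(2))
E
```

```text
side (-48, -40) 189 0.0628
side (-40, -28) 284 0.0628
side (28, 40) 4 0.0622
side (40, 48) 3 0.0628
8.7 [0.5024 0.2115 0.0841] [-6.5 -3.4 24.3] [-0.73  1.64  0.01]
```

The plate top is at 62.8 mm, which is fully home, and the force is up at about 29 N against the ledge. I'll ease off and open.

Request:
apply_moves(
  increments=[
    [0, 0, -0.003, 0, 0, 0],
    [0, 0, -0.003, 0, 0, 0],
    [0, 0, -0.003, 0, 0, 0],
    [0, 0, -0.003, 0, 0, 0],
    [0, 0, -0.003, 0, 0, 0],
    [0, 0, -0.003, 0, 0, 0],
  ],
  claw=0.45,
)

```text
time_s: 9.3
ee_pos: [0.5015, 0.211, 0.0826]
orientation: [0.0, 0.995, 0.095, -0.0]
ft_force: [0.2, 0.3, 0.1]
grip_width: 0.039
grip_force: 0.0
```

Request:
apply_moves(
  increments=[
    [0, 0, -0.02, 0, 0, 0],
    [0, 0, -0.05, 0, 0, 0],
    [0, 0, -0.1, 0, 0, 0],
    [0, -0.04, -0.15, 0, 0, 0],
    [0, 0.1, -0.18, 0, 0, 0],
    [0, 0.15, -0.2, 0, 0, 0],
    [0, 0.2, -0.2, 0, 0, 0],
    [0, 0.2, -0.2, 0, 0, 0],
    [0, 0.2, -0.2, 0, 0, 0],
  ],
)

```text
time_s: 10.2
ee_pos: [0.5334, 0.0459, 0.2438]
orientation: [0.002, 0.996, 0.089, 0.001]
ft_force: [0.1, 0.8, 0.2]
grip_width: 0.0391
grip_force: 0.0
```

```bash
python3 - <<'E'
from h import *
im=plate(); im2=plate("top"); s=ctrl.get_state(); print(s["time_s"],s["ee_pos"].round(4),s["grip_width"],s["ft_force"].round(1))
f=lambda x:cv2.convertScaleAbs(cv2.resize(x[...,::-1],(400,360),interpolation=cv2.INTER_CUBIC),alpha=1.5)
cv2.imwrite("pics/end.png",np.hstack([f(im[270:414,200:360+40]),f(im2[190:370,110:310])]))
E
```

```text
side (-48, -40) 0 None
side (-40, -28) 1 0.053
side (28, 40) 6 0.0626
side (40, 48) 6 0.0637
top (-48, -40) 0 None
top (-40, -28) 0 None
top (28, 40) 0 None
top (40, 48) 0 None
10.3 [0.5319 0.0529 0.2429] 0.03915826536904942 [ 0.4  0.9 -0.2]
```

View pics/end.png

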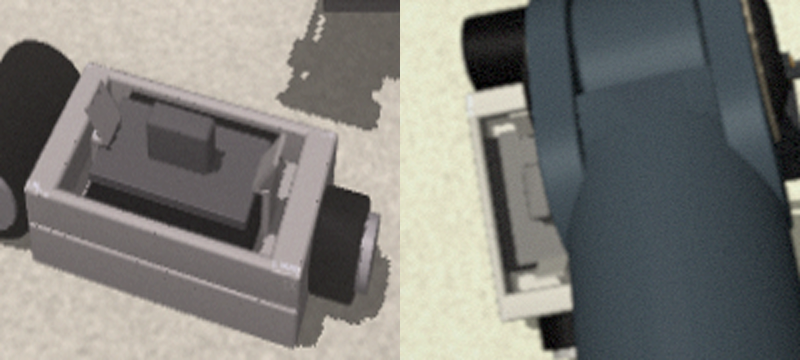

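The side view shows the cover lying level in the bay under both noses, (103,130) and (265,185), with the gripper clear. The brightness mask failed because the arm's shadow has gone, so I'll recheck the heights without it.

```bash
sed -i 's/g<62/g<85/' h.py; python3 - <<'E'
from h import *
im,d,c=snap("side"); W=world(d,c); h=W[...,2]
t=np.radians(10.9); u=np.array([np.cos(t),np.sin(t)]); r=W[...,:2]-[.5025,.2112]; a=r@u*1e3; b=r@[-u[1],u[0]]*1e3
for lo,hi in((-49,-40),(-40,-28),(28,40),(40,49)):
    for y0,y1 in((-28,-14),(14,28)):
        k=(a>lo)&(a<hi)&(b>y0)&(b<y1)&(h>.05)&(h<.08); print((lo,hi),(y0,y1),k.sum(),np.median(h[k]).round(4) if k.sum() else None)
for s in(-1,1):
    k=(h>.075)&(h<.1)&(a*s>40)&(a*s<80)&(abs(b)<20); print("hook",s,k.sum(),np.median(a[k]).round(1),W[k].mean(0).round(4))
E
```

```text
(-49, -40) (-28, -14) 46 0.0628
(-49, -40) (14, 28) 56 0.0627
(-40, -28) (-28, -14) 63 0.0625
(-40, -28) (14, 28) 78 0.0627
(28, 40) (-28, -14) 32 0.0621
(28, 40) (14, 28) 73 0.0631
(40, 49) (-28, -14) 44 0.0622
(40, 49) (14, 28) 48 0.063
hook -1 91 -62.2 [0.441  0.2027 0.0853]
hook 1 173 59.5 [0.5608 0.2238 0.083 ]
```

All four corners are at about 63 mm, so the cover is level and home. Both hooks are back where they stood at rest.

```bash
python3 -c "
from station import ctrl
print(ctrl.job_done())"
```

```text
the job is handed in; nothing more can be done
None
```

The long cover is pressed fully home in the bay: its top measures about 63 mm at all four corners, both hooks are back upright, the gripper is released and clear, and I handed the job in after about 10 s.

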